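Load a block into a spring-jaw jig

ROBOT

A 6-joint arm with a two-finger parallel gripper is mounted at the origin on a cart in front of the work surface, level with it; the furniture and walls round the work are solid. World frame = base frame: x ahead of the robot, y to its left, z up, the work surface at z = 0. Lengths are in mm, angles in rad, forces in N, time in s.
With the tool pointing down it reaches from about 350 to 875 mm from the base axis. Payload 4.2 kg.
Tool frame: the origin (TCP) lies midway between the tips of the shut fingers; the grasp point (between the pads) lies 19 mm behind it (arm.grasp_offset is the distance from the TCP to the grasp point, in mm); z points along the fingers, y is the direction in which the jaws open and shut (so a half turn about z gives the same grasp; the last joint's range is limited). The gripper opens to 85 mm and grips with 20 to 120 N. Pads are 22 mm wide; open, the fingers measure 114 mm over their backs; the gripper's body (76 mm by 85 mm) begins 54 mm behind the grasp point. The pads swing forward as they close: fully open they stand 13 mm farther back than shut.
Start: joints at [1.428, 0.385, 0.008, 0, -1.194, -0.259], TCP at [244.389, 575.216, 231.312] pointing down, gripper open.
Joint ranges: [-3.14, 3.14], [-1.21, 2.06], [-1.07, 1.41], [-3.16, 2.05], [-2.99, -0.16], [-3.1, 3.1]. Speed limits (rad/s): [2.79, 2.79, 3.14, 3.14, 3.14, 3.14].

INTERFACE

Orientations are given as a unit quaternion [x, y, z, w].
In Python, from bench import arm gives the robot as it stands.
- The arm moves only by the tool move_arm, never from a script. Its argument "moves" is a list of rows, each an object with "gripper": the gripper's target within -1 to 1 (fully open at 1, half-way at 0, shut at -1); "xyz": the shift along the tool's x, y, z in cm, a list of three; "angular": the turn, a rotation vector about the tool's x, y, z in rad, a list of three. In form: [{"gripper": gripper, "xyz": [dx, dy, dz], "angular": [wx, wy, wz]}, ...]. A call has 1 to 10 rows; each row is the pose to reach, as a shift and turn from the pose commanded when the call began, along the tool's axes at that moment; what a row does not reach only later rows make up. A row lasts 1/8 s, in which the tool goes at most 62.5 mm and 10.7 degrees, less where a joint would pass 70% of its speed; a pose out of reach is approached as far as the arm can. A call with a gripper value outside its range is refused whole. The fingers move at their own pace and stop on an object; the grip force is fixed at half the most. Time passes only in rows, so rows that repeat a pose let the fingers close. It gives the time, the measured TCP pose, the force and the opening at its end, in the units of the state.
- arm.read_state(): the state, without advancing time (a new reading comes with each control period).
- arm.get_image(name): name is "side" or "top" or "wrist"; returns (picture, depth): 420x560x3 uint8, blue, green, red; 420x560 float32, mm along the optical axis (not along the pixel's ray), 0 where there is no reading.
- arm.get_calibration(name): a dict with "camera_matrix" (3x3 intrinsics, pixels), "R" (3x3) and "t" (3): a world point X has camera coordinates R X + t. Camera axes: x right, y down, z forward; pixel columns grow to the right and rows downward; lengths in mm; the calibration is good to about 2 mm. A picture is of the moment at which its call begins: read the wrist's pose just before it. get_calibration takes no time and is no camera call; for the wrist camera it gives the pose at the moment of the call.
- arm.job_done(): hands the job in, once; it reports no verdict.
The state is a dict: "clock": time; "joints": joint angles; "joint_vel": joint speeds; "joint_efforts": joint torques, N m; "position": TCP position; "ee_rot": TCP orientation; "contact_force": force on the tool from outside, world axes, zero at the start; "wrist_torque": the same for the moment, N m; "gripper_width": finger opening in mm.
Only numpy, scipy, OpenCV 4.12 (cv2) and the standard library are available. Lean on these libraries where they do the work, as an engineer would, in place of code of your own. Each camera call takes 0.05 s, during which the arm holds its last target. There are 200 camera calls.

TASK

Clamp the small striped plywood block lengthwise in the spring jig: push the sprung red jaw back with the end of the block until the block clears the low stop, lower it into the gap, and let go so that the spring holds it. It should end flat on the jig's plate, centred across it, gripped between jaw and stop.

Things in the scene. Friction and masses are not known exactly. Their poses are not given: they have to be found in the camera images.
- block_center (a point): Centre of the small striped plywood block, 35 x 60 x 35 mm (x, y, z), about 60 g, lying flat on the bench, so its centre is 17.5 mm up. Its y axis runs along the 60 mm length; grasp it across its x axis (35 mm). A green wax block and a grey steel weight lie near it and are not wanted.
- jig_seat (a point): Jig: aluminium plate 192 x 76 x 10 mm fixed on the bench. This point is on its upper face (10 mm above the bench), on its centre line, 17.5 mm under the clamped block's centre. x axis: from stop to jaw, the way the jaw is pressed back; z up. In this frame the dark stop fills x -44 to -30 mm, 56 mm wide; a spring barrel and mount fill x 80 to 135 mm, 40 mm high. The gap's sides (y) are open.
- stop_top (a point): Middle of the top of the low fixed stop, 14 mm above the plate (24 mm above the bench), 37 mm from the seat point towards -x of the jig; same axes. A block held with its underside about 20 mm above the plate passes over the stop and meets the jaw.
- jaw (a joint): How far the red sprung jaw is pressed back, m: 0 at rest, end stop 0.050, 0.028 with the block clamped lengthwise. Its flat black face, 48 mm wide, reaches 50 mm above the plate and stands at x = +2 mm from the seat point at rest: a 32 mm gap to the stop, too short for the block either way. The spring pushes towards the stop, 3 N at 0 and 1 N more per 10 mm.

How it is judged (in metres and radians):
At the end, for the whole second after the job is handed in: The plywood block lies lengthwise between stop and jaw, flat on the plate (centre less than 22 mm above it), within 6 mm of the seat along the jig and 15 mm across it, turned less than 10 degrees, with the sprung jaw closed on it (jaw 22 to 34 mm back) (x of block_center in the frame of jig_seat between -0.006 and 0.006 m and y of block_center in the frame of jig_seat between -0.015 and 0.015 m and z of block_center in the frame of jig_seat below 0.022 m and angle between the y axis of block_center and the x axis of jig_seat, either way round below 0.175 rad and value of joint jaw between 0.022 and 0.034 m); the robot touches nothing.
It also fails if it takes over 43 s, if anything falls off the work surface, if the arm or the gripper's body presses on something with over 40 N, if the wrist force passes 120 N, or if a joint passes its speed limit or range.

## Working session

There is one attempt and no reset: what is moved stays moved. The work goes in short steps, Python scripts to look and compute and a tool call to move; the robot and the scene stay as the last step left them, time stands still between calls to the robot, and variables do not carry over. Pictures are saved under pics/ and viewed, about 8 in all and at most 12, crops included, and the job is handed in when it is done.

Besides the shell and the picture viewer there is one more tool, called as name([rows], argument=value, ...), one row to a line, values as JSON. move_arm: Moves the arm, as the interface text tells. Its arguments: {"type":"object","properties":{"moves":{"type":"array","items":{"type":"object","properties":{"gripper":{"type":"number"},"xyz":{"type":"array","items":{"type":"number"}},"angular":{"type":"array","items":{"type":"number"}}}}}},"required":["moves"]}

```bash
ls; mkdir -p pics
python3 - <<'E'
from bench import arm
import cv2,numpy as np
s=arm.read_state();print(s)
for n in("top","side"):
    c=arm.get_calibration(n);p,d=arm.get_image(n);cv2.imwrite(f"pics/{n}0.png",p);np.savez(f"{n}0.npz",p=p,d=d,K=c["camera_matrix"],R=c["R"],t=c["t"])
    print(n,c)
E
```

```text
pics
{'clock': 0.0, 'joints': array([ 1.42761102e+00,  3.85545015e-01,  6.61935183e-03, -5.03329214e-04,
       -1.19399511e+00, -2.58603052e-01]), 'joint_vel': array([-0.00118182,  0.00137354,  0.00094091, -0.00027873,  0.00036037,
        0.00128382]), 'joint_efforts': array([ 3.42716123e-05, -3.92289233e+01,  1.88409340e+01,  4.18656081e+00,
       -4.58882569e-03,  6.72280663e-06]), 'position': array([244.16625299, 574.69454636, 230.22537375]), 'ee_rot': array([ 9.79869429e-01, -1.99636467e-01, -1.72255968e-04,  1.07394413e-03]), 'contact_force': array([-0.66174965, -0.12554784,  0.03206909]), 'wrist_torque': array([ 0.00393352,  0.02061043, -0.02736681]), 'gripper_width': 85.47177882917651}
top {'camera_matrix': array([[403.70082094,   0.        , 281.20445009],
       [  0.        , 403.70082094, 205.81375942],
       [  0.        ,   0.        ,   1.        ]]), 'R': array([[ 0.02394566, -0.99969529, -0.00599394],
       [-0.98682279, -0.02267676, -0.16020782],
       [ 0.16002308,  0.00975124, -0.98706511]]), 't': array([-142.12080524,  543.813229  ,  800.17997809])}
side {'camera_matrix': array([[422.8937275 ,   0.        , 273.32395746],
       [  0.        , 422.8937275 , 209.21848997],
       [  0.        ,   0.        ,   1.        ]]), 'R': array([[ 0.99832023, -0.057491  , -0.007176  ],
       [-0.04222976, -0.63726458, -0.76948717],
       [ 0.03966558,  0.76849765, -0.63862195]]), 't': array([-560.78624258,  -12.16693968,  959.72913944])}
```

View pics/top0.png

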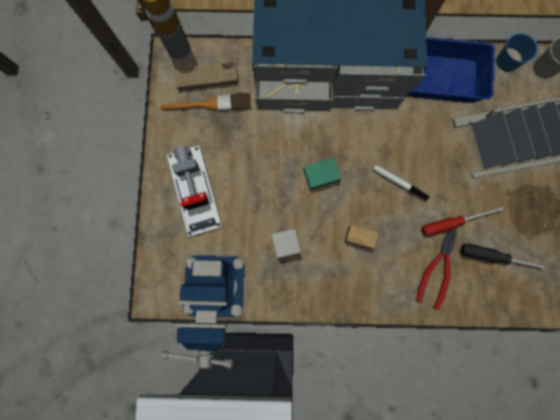

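View pics/side0.png

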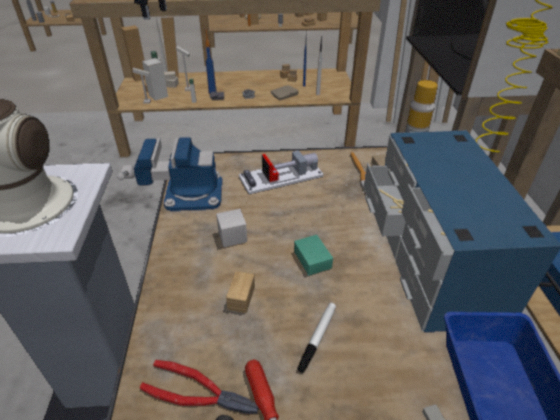

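The top view shows the plywood block at about (362,237), steel at (287,243), wax at (322,174). The jig has its stop at (202,224), red jaw at (194,200) and barrel near (185,160).

```bash
cat > h.py <<'E'
import numpy as np,cv2
def world(d,K,R,t):
    v,u=np.indices(d.shape)
    X=np.stack([(u-K[0,2])/K[0,0]*d,(v-K[1,2])/K[1,1]*d,d],-1)
    return (X-t)@R          # R^T (X-t)
def ray(u,v,z,K,R,t):
    c=-R.T@t; r=R.T@np.array([(u-K[0,2])/K[0,0],(v-K[1,2])/K[1,1],1]); return c+r*(z-c[2])/r[2]
def proj(X,K,R,t):
    p=K@(R@np.array(X,float)+t); return p[:2]/p[2]
E
python3 - <<'E'
from h import *
z=np.load("top0.npz");p,d,K,R,t=[z[k] for k in"pdKRt"]
W=world(d,K,R,t)
print("bench z",np.median(W[250:300,270:330,2]))
def rep(n,m,h):
    v,u=np.nonzero(m); 
    pts=np.array([ray(a,b,h,K,R,t)[:2] for a,b in zip(u,v)],np.float32)
    print(n,len(u),cv2.minAreaRect(pts),np.median(W[m],axis=0).round(1))
def roi(u0,u1,v0,v1):
    m=np.zeros(d.shape,bool);m[v0:v1,u0:u1]=1;return m
Z=W[...,2]
rep("block",roi(335,390,215,260)&(Z>26)&(Z<45),35)
rep("plate",roi(160,225,140,240)&(Z>5)&(Z<15),10)
hsv=cv2.cvtColor(p,cv2.COLOR_BGR2HSV)
red=((hsv[...,0]<8)|(hsv[...,0]>172))&(hsv[...,1]>150)&roi(160,225,140,240)
rep("red",red,60)
rep("redtop",red&(Z>50),60)
white=(p.min(2)>120)&roi(160,225,140,240)
rep("whiteplate",white,10)
rep("stop",roi(185,222,212,238)&(Z>18)&(Z<30),24)
rep("barrel",roi(165,205,140,190)&(Z>35)&(Z<60),50)
rep("steel",roi(265,305,220,265)&(Z>20),40)
c=np.hstack([cv2.resize(p[140:245,150:230],None,fx=5,fy=5,interpolation=2),cv2.resize(p[205:270,335:390],None,fx=7,fy=8.0769,interpolation=2)])
cv2.imwrite("pics/crop.png",c);print(c.shape)
E
```

```text
bench z -0.7022378464886199
block 497 ((488.7051696777344, -299.26544189453125), (60.597225189208984, 35.54607391357422), 75.287109375) [ 488.6 -299.3   34.5]
plate 1808 ((582.5271606445312, 67.61636352539062), (191.56581115722656, 85.5517578125), 18.262845993041992) [580.1  56.2   9.6]
red 195 ((552.86962890625, 51.564178466796875), (20.98776626586914, 52.492958068847656), 14.091294288635254) [552.7  52.1  58.4]
redtop 141 ((549.9793701171875, 51.56786346435547), (12.698417663574219, 50.9978141784668), 18.384868621826172) [550.3  51.5  59.4]
whiteplate 1631 ((587.559326171875, 65.87977600097656), (200.07553100585938, 77.2383804321289), 18.263216018676758) [585.4  58.8   9.6]
stop 177 ((508.14739990234375, 38.470359802246094), (14.52048397064209, 55.372779846191406), 17.50889778137207) [507.8  38.7  23.4]
barrel 526 ((624.19677734375, 76.81294250488281), (53.176544189453125, 91.76309204101562), 85.91492462158203) [632.5  79.4  44.9]
steel 616 ((472.73822021484375, -140.3643341064453), (64.03279113769531, 64.9469985961914), 27.155414581298828) [ 469.4 -140.9   49.4]
(525, 785, 3)
```

View pics/crop.png

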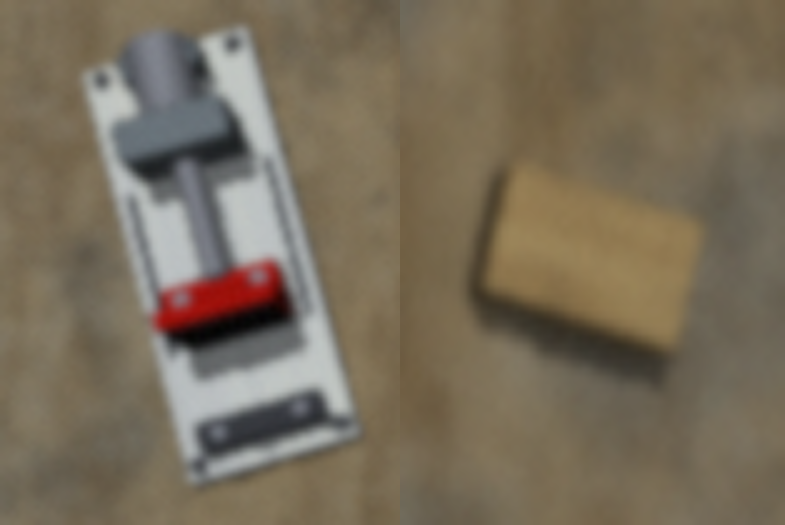

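The crop shows the jig plate with stop at its lower end and jaw face towards it, and the block's top face with long axis running left-right. Measured sizes (60.6x35.5, stop 14.5x55.4 at z≈23.4, plate 192) match. The jig's yaw is about 18°, with the seat near (543,50).

```bash
cat >> h.py <<'E'
from scipy.spatial.transform import Rotation as Ro
def go(s,xyz,yaw_y):
    """shift (cm) and turn (rad) in tool axes to TCP xyz, tool down, tool y at world yaw_y (deg)"""
    A=Ro.from_quat(s["ee_rot"]); y=np.array([np.cos(np.radians(yaw_y)),np.sin(np.radians(yaw_y)),0]); z=np.array([0,0,-1.])
    B=Ro.from_matrix(np.stack([np.cross(y,z),y,z],1))
    print("xyz",(A.inv().apply(np.array(xyz)-s["position"])/10).round(2),"ang",(A.inv()*B).as_rotvec().round(3))
E
python3 - <<'E'
from h import *
from bench import arm
z=np.load("top0.npz");W=world(*[z[k] for k in"dKRt"])
print("vise",np.percentile(W[250:350,170:250,2],99.5))
s=arm.read_state()
go(s,[470,150,290],-150); go(s,[488.7,-299.3,160],165.3)
E
```

```text
vise 129.2853645201257
xyz [37.4  30.27 -5.91] ang [ 0.002 -0.001  0.645]
xyz [56.7  70.86  7.18] ang [ 0.002 -0.002  1.425]
```

move_arm([
  {"gripper": 1, "xyz": [37.4, 30.3, -5.9], "angular": [0, 0, 0.645]},
  {"gripper": 1, "xyz": [37.4, 30.3, -5.9], "angular": [0, 0, 0.645]},
  {"gripper": 1, "xyz": [37.4, 30.3, -5.9], "angular": [0, 0, 0.645]},
  {"gripper": 1, "xyz": [37.4, 30.3, -5.9], "angular": [0, 0, 0.645]},
  {"gripper": 1, "xyz": [37.4, 30.3, -5.9], "angular": [0, 0, 0.645]},
  {"gripper": 1, "xyz": [37.4, 30.3, -5.9], "angular": [0, 0, 0.645]},
  {"gripper": 1, "xyz": [37.4, 30.3, -5.9], "angular": [0, 0, 0.645]},
  {"gripper": 1, "xyz": [37.4, 30.3, -5.9], "angular": [0, 0, 0.645]},
])

```text
clock: 1.1
position: [470.5, 147.9, 290.5]
ee_rot: [0.866, -0.5, -0.0, -0.0]
contact_force: [0.7, -0.5, 0.3]
gripper_width: 85.4
```

Run:
```python
from h import *
from bench import arm
s=arm.read_state();print(s["clock"],s["position"],s["joints"])
go(s,[488.7,-299.3,160],165.3)
```

```text
1.1 [470.54798937 147.85661574 290.4931976 ] [ 6.34317062e-01  1.17985080e-01 -2.03704710e-01 -1.25115977e-04
 -1.24914799e+00 -1.11398090e-01]
xyz [39.65 20.76 13.05] ang [0.    0.    0.779]
```

move_arm([
  {"gripper": 1, "xyz": [39.6, 20.8, 13], "angular": [0, 0, 0.779]},
  {"gripper": 1, "xyz": [39.6, 20.8, 13], "angular": [0, 0, 0.779]},
  {"gripper": 1, "xyz": [39.6, 20.8, 13], "angular": [0, 0, 0.779]},
  {"gripper": 1, "xyz": [39.6, 20.8, 13], "angular": [0, 0, 0.779]},
  {"gripper": 1, "xyz": [39.6, 20.8, 13], "angular": [0, 0, 0.779]},
  {"gripper": 1, "xyz": [39.6, 20.8, 13], "angular": [0, 0, 0.779]},
  {"gripper": 1, "xyz": [39.6, 20.8, 13], "angular": [0, 0, 0.779]},
  {"gripper": 1, "xyz": [39.6, 20.8, 13], "angular": [0, 0, 0.779]},
  {"gripper": 1, "xyz": [39.6, 20.8, 13], "angular": [0, 0, 0.779]},
  {"gripper": 1, "xyz": [39.6, 20.8, 13], "angular": [0, 0, 0.779]},
])

```text
clock: 2.35
position: [488.0, -296.3, 160.2]
ee_rot: [-0.612, 0.791, 0.0, -0.0]
contact_force: [0.3, 0.1, 0.1]
gripper_width: 84.9
```

```bash
cat > wr.py <<'E'
from h import *
from bench import arm
def snap(f):
    s=arm.read_state(); c=arm.get_calibration("wrist"); p,d=arm.get_image("wrist"); cv2.imwrite("pics/"+f,p)
    K,R,t=c["camera_matrix"],c["R"],c["t"]; return s,p,d,K,R,t,world(d,K,R,t)
E
python3 - <<'E'
from wr import *
s,p,d,K,R,t,W=snap("w1.png");print(s["clock"],s["position"])
Z=W[...,2];m=(d>0)&(Z>28)&(Z<42)&(np.hypot(W[...,0]-489,W[...,1]+299)<60)
print(m.sum(),proj([489,-299,35],K,R,t))
if m.sum()>50:
    v,u=np.nonzero(m);print(cv2.minAreaRect(np.array([ray(a,b,35,K,R,t)[:2] for a,b in zip(u,v)],np.float32)))
go(s,[488.7,-299.3,5],165.3)
E
```

```text
2.35 [ 488.01713402 -296.33885467  160.2346045 ]
2438 [279.93984521 197.95993658]
((485.9233093261719, -299.20513916015625), (59.95760726928711, 34.760257720947266), 75.42320251464844)
xyz [ 0.27 -0.15 15.52] ang [0.    0.    0.002]
```

View pics/w1.png

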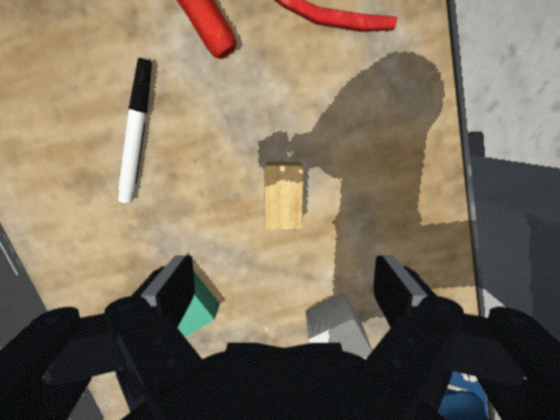

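The wrist view shows the block upright at (284,196), between the fingers' lines, with nothing near. I descend part way and check the pose.

move_arm([
  {"gripper": 1, "xyz": [0.1, 0, 5], "angular": [0, 0, 0]},
  {"gripper": 1, "xyz": [0.1, 0, 10], "angular": [0, 0, 0]},
  {"gripper": 1, "xyz": [0.1, 0, 10], "angular": [0, 0, 0]},
  {"gripper": 1, "xyz": [0.1, 0, 10], "angular": [0, 0, 0]},
])

```text
clock: 2.9
position: [489.6, -297.7, 62.5]
ee_rot: [-0.612, 0.791, -0.002, 0.001]
contact_force: [1.2, 0.0, 0.1]
gripper_width: 85.6
```

Run:
```python
from wr import *
s,p,d,K,R,t,W=snap("w2.png");print(s["clock"],s["position"])
Z=W[...,2];m=(d>0)&(Z>28)&(Z<42)&(np.hypot(W[...,0]-489,W[...,1]+299)<45)
m=cv2.morphologyEx(m.astype(np.uint8),cv2.MORPH_OPEN,np.ones((5,5)))
v,u=np.nonzero(m);r=cv2.minAreaRect(np.array([ray(a,b,35,K,R,t)[:2] for a,b in zip(u,v)],np.float32));print(r)
go(s,[*r[0],5],165.4)
```

```text
2.9 [ 489.62916893 -297.73665001   62.47094879]
((486.0326843261719, -298.9542541503906), (60.802696228027344, 34.806495666503906), 75.04254913330078)
xyz [0.2  0.34 5.75] ang [-0.003 -0.001  0.002]
```

move_arm([
  {"gripper": 1, "xyz": [0.2, 0.3, 3], "angular": [0, 0, 0]},
  {"gripper": 1, "xyz": [0.2, 0.3, 5], "angular": [0, 0, 0]},
  {"gripper": 1, "xyz": [0.2, 0.3, 5.7], "angular": [0, 0, 0]},
  {"gripper": 1, "xyz": [0.2, 0.3, 5.7], "angular": [0, 0, 0]},
  {"gripper": -1, "xyz": [0.2, 0.3, 5.7], "angular": [0, 0, 0]},
  {"gripper": -1, "xyz": [0.2, 0.3, 5.7], "angular": [0, 0, 0]},
  {"gripper": -1, "xyz": [0.2, 0.3, 5.7], "angular": [0, 0, 0]},
  {"gripper": -1, "xyz": [0.2, 0.3, 5.7], "angular": [0, 0, 0]},
  {"gripper": -1, "xyz": [0.2, 0.3, 5.7], "angular": [0, 0, 0]},
  {"gripper": -1, "xyz": [0.2, 0.3, 5.7], "angular": [0, 0, 0]},
])

```text
clock: 4.2
position: [485.2, -299.2, 4.1]
ee_rot: [-0.612, 0.791, -0.001, 0.0]
contact_force: [-0.4, 1.2, 5.8]
gripper_width: 34.4
```

Run:
```python
from h import *
from bench import arm
s=arm.read_state();print(s["clock"],s["position"],s["contact_force"],s["gripper_width"])
a=np.radians(18);ex=np.array([np.cos(a),np.sin(a)])
b=np.array([543.3,49.9])-110*ex;print(b)
go(s,[487,-299,200],165.4)
go(s,[*b,200],108)
```

```text
4.2 [ 485.22713707 -299.21856157    4.08956054] [-0.3559639   1.24513715  5.84584637] 34.40217704739359
[438.68378321  15.90813062]
xyz [ -0.06  -0.2  -19.59] ang [-0.002 -0.     0.   ]
xyz [-29.32  12.41 -19.62] ang [-2.000e-03  1.000e-03  1.002e+00]
```

Run:
```python
from h import *
z=np.load("top0.npz");W=world(*[z[k] for k in"dKRt"])[240:330,160:260].reshape(-1,3)
for h in(40,70,90,110):
    q=W[W[:,2]>h];print(h,len(q),np.percentile(q,[.5,99.5],axis=0).round())
from bench import arm
s=arm.read_state()
a=np.radians(18);ex=np.array([np.cos(a),np.sin(a)]);b=np.array([543.3,49.9])-40*ex;print(b)
go(s,[*b,200],108)
c=arm.get_calibration("wrist");print("cam rel tcp",-c["R"].T@c["t"]-s["position"])
```

```text
40 2852 [[ 306. -138.   41.]
 [ 432.   51.  876.]]
70 2690 [[ 306. -138.   76.]
 [ 432.   51.  876.]]
90 2397 [[ 306. -138.   91.]
 [ 432.   51.  876.]]
110 1330 [[ 306. -138.  111.]
 [ 412.   52.  876.]]
[505.25773935  37.53932023]
xyz [-33.09   6.51 -19.61] ang [-2.000e-03  1.000e-03  1.002e+00]
cam rel tcp [-18.1079674  -63.03202753 143.27664374]
```

move_arm([
  {"gripper": -1, "xyz": [0, 0, -6], "angular": [0, 0, 0]},
  {"gripper": -1, "xyz": [0, 0, -12], "angular": [0, 0, 0]},
  {"gripper": -1, "xyz": [-4, 1, -17], "angular": [0, 0, 0.15]},
  {"gripper": -1, "xyz": [-33.1, 6.5, -19.6], "angular": [0, 0, 1.002]},
  {"gripper": -1, "xyz": [-33.1, 6.5, -19.6], "angular": [0, 0, 1.002]},
  {"gripper": -1, "xyz": [-33.1, 6.5, -19.6], "angular": [0, 0, 1.002]},
  {"gripper": -1, "xyz": [-33.1, 6.5, -19.6], "angular": [0, 0, 1.002]},
  {"gripper": -1, "xyz": [-33.1, 6.5, -19.6], "angular": [0, 0, 1.002]},
  {"gripper": -1, "xyz": [-33.1, 6.5, -19.6], "angular": [0, 0, 1.002]},
  {"gripper": -1, "xyz": [-33.1, 6.5, -19.6], "angular": [0, 0, 1.002]},
])

```text
clock: 5.45
position: [504.6, 39.1, 198.8]
ee_rot: [-0.158, 0.987, 0.0, -0.001]
contact_force: [0.1, -0.7, -1.3]
gripper_width: 34.0
```

move_arm([
  {"gripper": -1, "xyz": [0, 0, 0], "angular": [0, 0, 0]},
  {"gripper": -1, "xyz": [0, 0, 0], "angular": [0, 0, 0]},
])

```text
clock: 5.7
position: [504.8, 36.7, 199.0]
ee_rot: [-0.156, 0.988, -0.0, -0.0]
contact_force: [0.3, -0.6, -0.3]
gripper_width: 34.4
```

Run:
```python
from wr import *
s,p,d,K,R,t,W=snap("w3.png");print(s["clock"],s["position"],s["gripper_width"],s["contact_force"])
Z=W[...,2]
for n,h,X in(("stop",24,(508,38.5)),("seat",10,(543.3,49.9)),("jaw",60,(550,51.6))): print(n,proj([*X,h],K,R,t))
# the jig stop in wrist view
m=((d>0)&(Z>18)&(Z<30)&(np.hypot(W[...,0]-508,W[...,1]-38.5)<40)).astype(np.uint8);print(m.sum())
if m.sum()>50:
    v,u=np.nonzero(m);print("stop",cv2.minAreaRect(np.array([ray(a,b,24,K,R,t)[:2] for a,b in zip(u,v)],np.float32)))
# plate
hsv=cv2.cvtColor(p,cv2.COLOR_BGR2HSV)
red=((hsv[...,0]<8)|(hsv[...,0]>172))&(hsv[...,1]>150)&(Z>54)&(Z<66)
v,u=np.nonzero(red)
if len(u)>20: print("red",len(u),cv2.minAreaRect(np.array([ray(a,b,60,K,R,t)[:2] for a,b in zip(u,v)],np.float32)))
```

```text
5.7 [504.77220828  36.70278323 198.95336561] 34.368876789006045 [ 0.34376625 -0.62550225 -0.29253715]
stop [282.5181718  194.69984617]
seat [282.57509252 223.36424353]
jaw [281.95507537 245.32587645]
682
stop ((504.7310791015625, 40.846641540527344), (14.325066566467285, 55.26427459716797), 17.938318252563477)
```

View pics/w3.png

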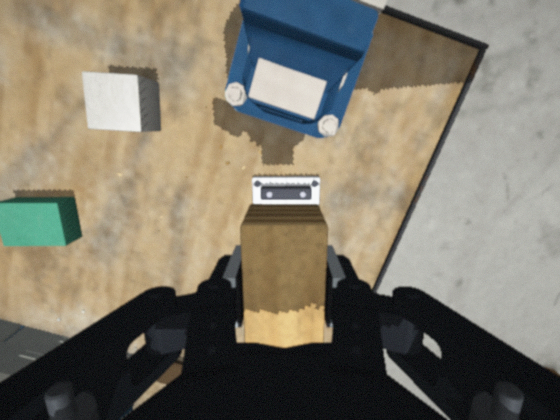

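The wrist view shows the block held square at columns 243–327 (slightly left of the stop's centre, column 286), with the stop just beyond its end. The wrist and top estimates of the stop differ by 2–4 mm, so I take their mean.

move_arm([
  {"gripper": -1, "xyz": [0, 0.2, 6], "angular": [0, 0, 0]},
  {"gripper": -1, "xyz": [0, 0.2, 11], "angular": [0, 0, 0]},
  {"gripper": -1, "xyz": [0, 0.2, 14.5], "angular": [0, 0, 0]},
  {"gripper": -1, "xyz": [0, 0.2, 16.4], "angular": [0, 0, 0]},
  {"gripper": -1, "xyz": [0, 0.2, 16.4], "angular": [0, 0, 0]},
  {"gripper": -1, "xyz": [0, 0.2, 16.4], "angular": [0, 0, 0]},
  {"gripper": -1, "xyz": [0, 0.2, 16.4], "angular": [0, 0, 0]},
])

```text
clock: 6.62
position: [505.3, 39.7, 36.5]
ee_rot: [-0.156, 0.988, 0.0, 0.001]
contact_force: [0.2, 0.5, -0.7]
gripper_width: 34.2
```

Run:
```python
from wr import *
s=arm.read_state();print(s["clock"],s["position"],s["gripper_width"],s["contact_force"])
a=np.radians(18);ex=np.array([np.cos(a),np.sin(a)]);S=np.array([541.6,51.1])
go(s,[*(S+5*ex),34],108)
p,d=arm.get_image("side");q=cv2.resize(p[90:220,200:350],None,fx=4,fy=4,interpolation=2);cv2.imwrite("pics/s1.png",q)
```

```text
6.625 [505.2935264   39.71458056  36.50804955] 34.1927932617277 [ 0.1794906   0.46608896 -0.67253993]
xyz [-4.3  -0.04  0.26] ang [ 0.     0.003 -0.001]
```

View pics/s1.png

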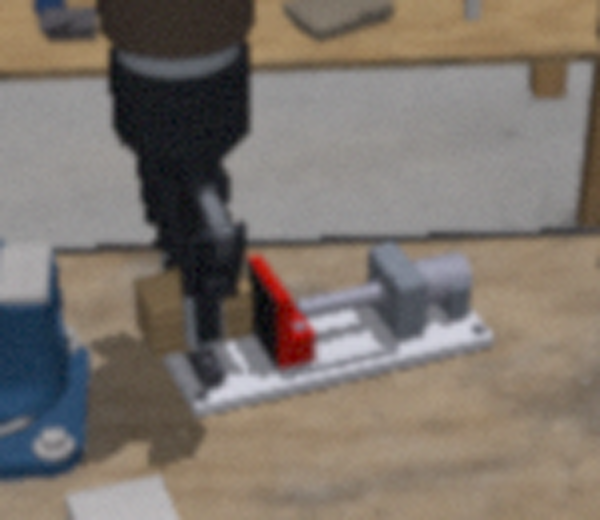

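The side view shows the block clear above the stop at about (205,310), its end just short of the jaw at (262,300). I push now.

move_arm([
  {"gripper": -1, "xyz": [-0.8, 0, 0.2], "angular": [0, 0, 0]},
  {"gripper": -1, "xyz": [-1.6, 0, 0.2], "angular": [0, 0, 0]},
  {"gripper": -1, "xyz": [-2.4, 0, 0.2], "angular": [0, 0, 0]},
  {"gripper": -1, "xyz": [-3.2, 0, 0.2], "angular": [0, 0, 0]},
  {"gripper": -1, "xyz": [-4, 0, 0.2], "angular": [0, 0, 0]},
  {"gripper": -1, "xyz": [-4.4, 0, 0.2], "angular": [0, 0, 0]},
  {"gripper": -1, "xyz": [-4.4, 0, 0.2], "angular": [0, 0, 0]},
  {"gripper": -1, "xyz": [-4.4, 0, 0.2], "angular": [0, 0, 0]},
])

```text
clock: 7.68
position: [544.8, 52.6, 32.7]
ee_rot: [-0.156, 0.988, -0.0, -0.002]
contact_force: [-5.8, -2.3, 2.1]
gripper_width: 34.0
```

Run:
```python
from wr import *
s=arm.read_state();print(s["clock"],s["position"],s["gripper_width"],s["contact_force"])
a=np.radians(18);ex=np.array([np.cos(a),np.sin(a)]);S=np.array([541.6,51.1])
print("jig",(s["position"][:2]-S)@ex,(s["position"][:2]-S)@[-ex[1],ex[0]])
p,d=arm.get_image("side");cv2.imwrite("pics/s2.png",cv2.resize(p[90:220,200:350],None,fx=4,fy=4,interpolation=2))
```

```text
7.675 [544.78710875  52.6013711   32.7010763 ] 34.02044289194721 [-5.79278982 -2.25513653  2.10121961]
jig 3.495069729152621 0.4430179998397359
```

View pics/s2.png

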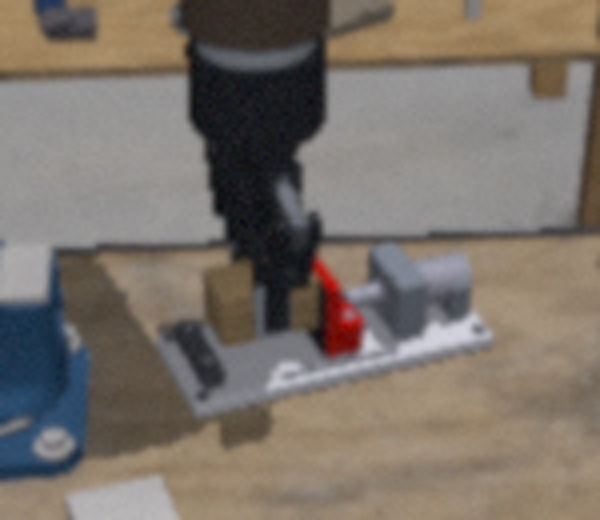

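The jaw is pressed back with 6.2 N (about 32 mm). The block's rear end, at (230,300), is just past the stop, and I add 3 mm of margin before lowering.

move_arm([
  {"gripper": -1, "xyz": [-0.3, 0, 0], "angular": [0, 0, 0]},
  {"gripper": -1, "xyz": [-0.3, 0, 0], "angular": [0, 0, 0]},
  {"gripper": -1, "xyz": [-0.3, 0, 0.6], "angular": [0, 0, 0]},
  {"gripper": -1, "xyz": [-0.3, 0, 1.2], "angular": [0, 0, 0]},
  {"gripper": -1, "xyz": [-0.3, 0, 1.6], "angular": [0, 0, 0]},
  {"gripper": -1, "xyz": [-0.3, 0, 1.6], "angular": [0, 0, 0]},
  {"gripper": -1, "xyz": [-0.3, 0, 1.6], "angular": [0, 0, 0]},
])

```text
clock: 8.6
position: [546.7, 53.1, 16.0]
ee_rot: [-0.156, 0.988, -0.0, -0.003]
contact_force: [-6.1, -1.1, -0.5]
gripper_width: 34.1
```

Run:
```python
from wr import *
s=arm.read_state();print(s["clock"],s["position"],s["gripper_width"],s["contact_force"])
p,d=arm.get_image("side");cv2.imwrite("pics/s3.png",cv2.resize(p[90:220,200:350],None,fx=4,fy=4,interpolation=2))
```

```text
8.6 [546.70340696  53.13689347  16.03840537] 34.117264051106524 [-6.11207709 -1.09186385 -0.51199432]
```

View pics/s3.png

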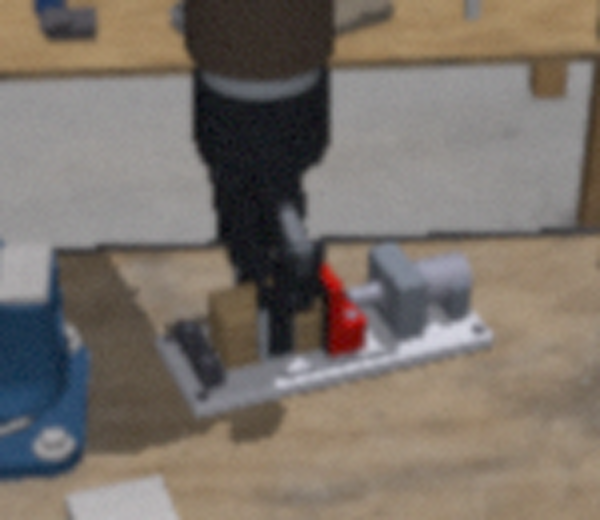

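The block is down in the gap with its rear end at (215,340), clear of the stop, and about 2 mm to go. I lower it to contact, ease it back to the stop, then release.

move_arm([
  {"gripper": -1, "xyz": [0, 0, 0.2], "angular": [0, 0, 0]},
  {"gripper": -1, "xyz": [0.3, 0, 0.3], "angular": [0, 0, 0]},
  {"gripper": -1, "xyz": [0.4, 0, 0.3], "angular": [0, 0, 0]},
  {"gripper": -1, "xyz": [0.4, 0, 0.3], "angular": [0, 0, 0]},
])

```text
clock: 9.15
position: [544.5, 52.4, 14.1]
ee_rot: [-0.156, 0.988, -0.0, -0.001]
contact_force: [-5.7, -1.3, 3.0]
gripper_width: 34.3
```

move_arm([
  {"gripper": 1, "xyz": [0, 0, 0], "angular": [0, 0, 0]},
  {"gripper": 1, "xyz": [0, 0, 0], "angular": [0, 0, 0]},
  {"gripper": 1, "xyz": [0, 0, 0], "angular": [0, 0, 0]},
  {"gripper": 1, "xyz": [0, 0, 0], "angular": [0, 0, 0]},
  {"gripper": 1, "xyz": [0, 0, 0], "angular": [0, 0, 0]},
  {"gripper": 1, "xyz": [0, 0, -3], "angular": [0, 0, 0]},
  {"gripper": 1, "xyz": [0, 0, -8], "angular": [0, 0, 0]},
  {"gripper": 1, "xyz": [0, 0, -14], "angular": [0, 0, 0]},
  {"gripper": 1, "xyz": [0, 0, -18], "angular": [0, 0, 0]},
  {"gripper": 1, "xyz": [0, 0, -18], "angular": [0, 0, 0]},
])

```text
clock: 10.4
position: [547.4, 53.5, 198.4]
ee_rot: [-0.156, 0.988, 0.001, 0.004]
contact_force: [-0.8, 0.0, -0.4]
gripper_width: 85.3
```

Run:
```python
from wr import *
s,p,d,K,R,t,W=snap("w4.png");print(s["clock"],s["position"],s["gripper_width"],s["contact_force"])
Z=W[...,2]
a=np.radians(18);ex=np.array([np.cos(a),np.sin(a)]);ey=np.array([-ex[1],ex[0]])
m=((d>0)&(Z>18)&(Z<30)&(np.hypot(W[...,0]-506,W[...,1]-39.5)<40))
def rect(m,h):
    v,u=np.nonzero(m);return cv2.minAreaRect(np.array([ray(a,b,h,K,R,t)[:2] for a,b in zip(u,v)],np.float32))
st=rect(m,24)
b=rect((d>0)&(Z>39)&(Z<49)&(np.hypot(W[...,0]-542,W[...,1]-51)<45),45)
print(st,b,(np.array(b[0])-st[0])@ex,(np.array(b[0])-st[0])@ey)
q,_=arm.get_image("side");cv2.imwrite("pics/s4.png",np.hstack([cv2.resize(q[90:220,200:350],(400,347),interpolation=2),cv2.resize(p,(400,347))]))
```

```text
10.4 [547.4032104   53.48589372 198.42355683] 85.25231376886711 [-0.7877875   0.01507164 -0.42384069]
((505.9153747558594, 41.32685852050781), (14.265548706054688, 55.7132568359375), 18.039125442504883) ((542.6594848632812, 53.270790100097656), (63.4768180847168, 51.60295486450195), 18.045246124267578) 38.63660319087506 0.004799492574753429
```

View pics/s4.png

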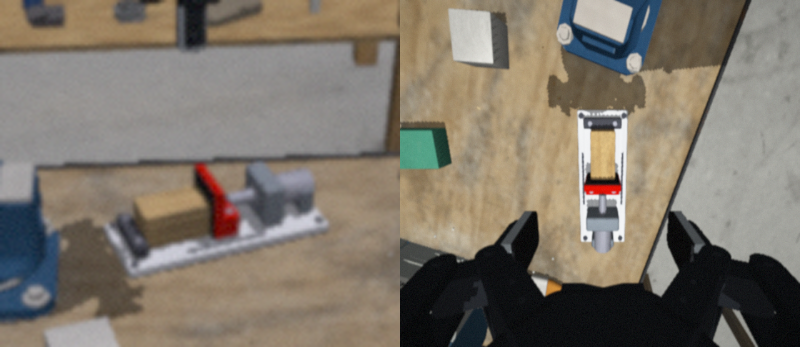

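The views show the block flat and square between stop and jaw, touching both. The gripper is open and well clear, so I hand in.

```bash
python3 -c "
from bench import arm
print(arm.job_done())"
```

```text
the job is handed in; nothing more can be done
None
```

The plywood block is clamped lengthwise in the jig, and I handed the job in at about 10.5 s of the 43 s allowed; no verdict was reported. I gripped it across its 35 mm width and pressed the jaw back with its end (about 6 N). Then I lowered it into the gap, released it and lifted the arm clear.

**Last checks:**
- **Seating:** the final side and wrist pictures show the block flat and square on the plate, touching both stop and jaw. It sits about 0 mm off centre across the jig, turned about 0° from it.
- **Along the jig:** the block's centre measured 38.6 mm from the stop's centre, against 37 mm nominal. That mask also caught part of the jaw (63 x 52 mm instead of 60 x 35 mm), so this figure and the centring and angle are approximate. The pictures agree with them.
- **Jaw travel:** I judged this from the pictures and the pushing force; I did not measure it directly after release.
- **Camera disagreement:** the wrist and top cameras differed by 3–4 mm on the stop's position. I used their mean and pushed the block 3 mm further for margin.
- **Arm:** the gripper is open at 85 mm, about 190 mm above the plate, and touches nothing.

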